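# Hang the soft-face hammer in its collar on the tool board

## Task

Put the soft-face hammer away: hang it in the empty steel collar of the sloping tool board, handle first down through the collar, until its head sits on the collar's mouth. Leave the steel hammer hanging where it is and the loose things on the bench where they lie.

Things in the scene. Friction and masses are not known exactly. Their poses are not given: they have to be found in the camera images.
- hammer: Small soft-face hammer, 0.2 to 0.3 kg, lying with its handle roughly towards the robot. Head: a round bar 26 mm across and 64 mm long, aluminium colour, one red and one white face. Origin at the head's centre, 13 mm above the bench; y along the head from face to face, handle along -x, z up as it lies. Held by the two faces (64 mm apart) at 40 N it does not turn in the grip.
- hammer_seat (a point): Point on the handle's axis level with the underside of the head, 13 mm from the hammer's origin. When the head sits on the collar's rim it is within about 8 mm of the mouth's centre. The gripper may lean up to 30 degrees in the plane of the handle, either way, as it takes the head's faces. Let go with the head 30 mm or less above the mouth, the hammer slides home by its own weight.
- hammer_tip (a point): End of the hammer's round handle, 173 mm from the head's centre. The steel neck is 17 to 19 mm in diameter for 57 mm below the head, the black rubber grip at most 22 mm.
- free_collar: The empty one of two alike fixed steel collars on the board, 150 mm apart (which is empty changes): a tube 30 mm long, bore 31 mm, mouth flared to 39 mm inside, 45 mm outside. Its axis rises away from the robot at 55 degrees to the bench: (0.574, 0, 0.819) in this frame, parallel to the board and 45 mm off it. Origin at the mouth's centre; z up, yaw as the board.
- free_collar_mouth (a point): Centre of the empty collar's flared mouth, its upper end, 181 mm above the bench; the head of the hammer stops here.
- free_collar_low (a point): Point on the empty collar's axis 160 mm down from the mouth; the end of the handle comes near here.
- board: Fixed sloping tool board: plywood panel 330 mm wide, 270 mm up the slope, rising away from the robot at 55 degrees. Origin on the bench below its middle, x away from the robot, z up; the face runs from x -100, z 12 mm to x 55, z 233 mm. A rail 18 mm wide, 115 mm down the slope from the collars' mouths, stands 27 mm off the face; a hanging handle rests on it.
- used_collar: The other collar, alike, in which the steel hammer hangs. Origin at the centre of its mouth, frame as for the empty collar.
- steel_hammer: Loose steel hammer with a pale wooden handle, the size of the soft-face one, hanging in the other collar. Origin at the centre of its head, z up as it hangs. To be left alone.
- wood_block: Loose wooden block, 36 x 90 x 18 mm, on the bench. Origin at the centre of its underside. To be left alone.
- channel_offcut: Loose grey aluminium channel, 130 x 40 x 30 mm, on the bench. Origin at the centre of its underside, x along it. To be left alone.
- pliers: Loose pliers with black grips, 35 x 130 x 13 mm, lying on the bench. Origin at the centre of its underside. To be left alone.

How it is judged:
At the end, for the whole second after the job is handed in: The hammer hangs at rest in the empty collar with its handle down through it: the underside of the head is within 13 mm of the centre of the mouth (a seated head is within 8 mm), and the end of the handle is within 35 mm of the point 160 mm below the mouth on the collar's axis (distance between hammer_seat and free_collar_mouth below 0.013 m and distance between hammer_tip and free_collar_low below 0.035 m and linear speed of hammer below 0.02 m/s and contact force between hammer and free_collar above 0.2 N); the robot touches nothing.
It fails at once if The steel hammer was knocked about or taken out (moved more than 25 mm) (distance of steel_hammer from where it was at the start of the episode above 0.025 m).
It fails at once if The wood block was moved more than 30 mm (distance of wood_block from where it was at the start of the episode above 0.03 m).
It fails at once if The channel offcut was moved more than 30 mm (distance of channel_offcut from where it was at the start of the episode above 0.03 m).
It fails at once if The pliers were moved more than 30 mm (distance of pliers from where it was at the start of the episode above 0.03 m).
It also fails if it takes over 53 s, if anything falls off the work surface, if the arm or the gripper's body presses on something with over 40 N, if the wrist force passes 120 N, or if a joint passes its speed limit or range.

## Robot

A 7-joint arm with a two-finger parallel gripper is mounted at the origin on a cart in front of the work surface, level with it; the furniture and walls round the work are solid. World frame = base frame: x ahead of the robot, y to its left, z up, the work surface at z = 0. Lengths are in m, angles in rad, forces in N, time in s.
With the tool pointing down it reaches from about 0.4 to 0.875 m from the base axis. Payload 19.3 kg.
Tool frame: the origin (TCP) lies midway between the tips of the shut fingers; the grasp point (between the pads) lies bot.tcp_to_grasp behind it (bot.tcp_to_grasp is the distance from the TCP to the grasp point, in m); z points along the fingers, y is the line along which they close (so a half turn about z gives the same grasp; the last joint's range is limited). The gripper opens to 85 mm and grips with 20 to 120 N. Pads are 22 mm wide; open, the fingers measure 114 mm over their backs; the gripper's body (76 mm by 85 mm) begins 54 mm behind the grasp point. The pads swing forward as they close: fully open they stand 13 mm farther back than shut.
Start: joints at [1.037, 0.521, -0.036, 1.599, 0.021, 1.021, -0.113], TCP at [0.28, -0.559, 0.198] pointing down, gripper open.
Joint ranges: [-2.91, 2.91], [-0.3, 2.13], [-1.5, 1.42], [0.17, 2.43], [-1.26, 4.41], [0.16, 1.93], [-2.52, 2.52]. Speed limits (rad/s): [1.89, 1.89, 2.39, 2.39, 3.01, 3.01, 3.01].

## Interface

Orientations are given as [roll, pitch, yaw] about the fixed x, y, z axes, in that order (R = Rz(yaw) Ry(pitch) Rx(roll)).
In Python, from workcell import observe, imaging, bot gives the robot as it stands.
- The arm moves only by the tool send_rows, never from a script. Its argument "plan" is text: rows parted by semicolons, each of 7 numbers parted by spaces: the shift along the tool's x, y, z in m, then the turn, a rotation vector about the tool's x, y, z in degrees, then the finger opening in m, from 0 to 0.0854. In form: dx dy dz rx ry rz claw; .... A call has 1 to 10 rows; each row is the pose to reach, as a shift and turn from the pose commanded when the call began, along the tool's axes at that moment; what a row does not reach only later rows make up. A row lasts 1/12 s, in which the tool goes at most 41.7 mm and 7.16 degrees, less where a joint would pass 70% of its speed; a pose out of reach is approached as far as the arm can. A call with a gripper value outside its range is refused whole. The fingers move at their own pace and stop on an object; "grip_force" is the grip in N (left out, the last holds). Time passes only in rows, so rows that repeat a pose let the fingers close. It gives the time, the measured TCP pose, the force, the opening and the grip force at its end, in the units of the state.
- observe(): the state, without advancing time (a new reading comes with each control period).
- imaging.grab_frame(name): name is "side" or "top"; returns a dict with "color" (400x640x3 uint8, red, green, blue), "fx", "fy", "cx", "cy" (pixels), "eye" and "orientation" of the camera in the world. Camera axes: x right, y down, z forward; pixel columns grow to the right and rows downward; lengths in m; the calibration is good to about 2 mm. A picture is of the moment at which its call begins. There is no depth.
- bot.job_done(): hands the job in; it is judged then, once.
The state is a dict: "clock": time; "qpos": joint angles; "qd": joint speeds; "joint_efforts": joint torques, N m; "position": TCP position; "tool_rot": TCP orientation; "force": force on the tool from outside, world axes, zero at the start; "moment": the same for the moment, N m; "grip_width": finger opening in m; "finger_force": force on a finger pad.
Only numpy, scipy, OpenCV 4.12 (cv2) and the standard library are available. Lean on these libraries where they do the work, as an engineer would, in place of code of your own. Each camera call takes 0.05 s, during which the arm holds its last target. There are 200 camera calls.

## Working session

There is one attempt and no reset: what is moved stays moved. The work goes in short steps, Python scripts to look and compute and a tool call to move; the robot and the scene stay as the last step left them, time stands still between calls to the robot, and variables do not carry over. Pictures are saved under pics/ and viewed, at most 10 in all, crops included, and the job is handed in when it is done.

Besides the shell and the picture viewer there is one more tool, called after ">>>" by a JSON object that holds its "fn" and its "kwargs". send_rows: Moves the arm, as the interface text tells. Its arguments: {"type":"object","properties":{"plan":{"type":"string"},"grip_force":{"type":"number"}},"required":["plan"]}

```bash
mkdir -p pics; ls; python3 - <<'E'
from workcell import observe, imaging, bot
import cv2
for n in("side","top"):
    f=imaging.grab_frame(n); cv2.imwrite(f"pics/{n}0.png",f["color"][:,:,::-1]); print(n,{k:f[k] for k in f if k!="color"})
print(observe()); print(bot.tcp_to_grasp)
E
```

```text
pics
side {'fx': 472.38902470531497, 'fy': 472.38902470531497, 'cx': 317.2710380560294, 'cy': 195.91076654959812, 'eye': array([0.00513303, 1.12805627, 1.05248944]), 'orientation': array([-2.21568705, -0.00388305, -2.66865319])}
top {'fx': 489.2183335710512, 'fy': 489.2183335710512, 'cx': 330.28280584083325, 'cy': 191.37175570526472, 'eye': array([0.40770464, 0.04709005, 1.7549479 ]), 'orientation': array([-3.04862155, -0.01647779, -1.56793649])}
{'clock': 0.1, 'qpos': array([ 1.03680593,  0.52194726, -0.03629164,  1.59993644,  0.02121045,
        1.02108575, -0.11278063]), 'qd': array([ 0.00049804, -0.00177581,  0.00046502, -0.00273259, -0.00084193,
        0.00033642,  0.00036919]), 'joint_efforts': array([ 4.20231736e-03, -9.28488278e+01,  1.98465563e+00, -3.70529079e+01,
        1.82261481e-02,  5.45024173e-03, -4.04918364e-05]), 'position': array([ 0.27939016, -0.55871484,  0.19719337]), 'tool_rot': array([-3.14060541e+00,  9.50708143e-05,  4.63772994e-01]), 'force': array([ 0.08793238,  0.47796357, -0.04898981]), 'moment': array([-0.01863536,  0.02489604,  0.02989046]), 'finger_force': 0.0, 'grip_width': 0.0853324725530164}
0.0187
```

View pics/side0.png

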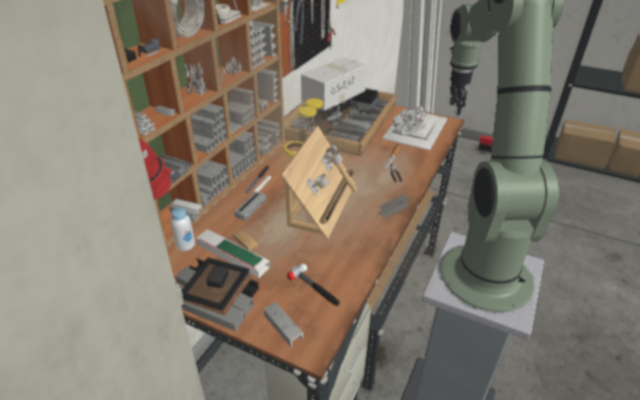

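View pics/top0.png

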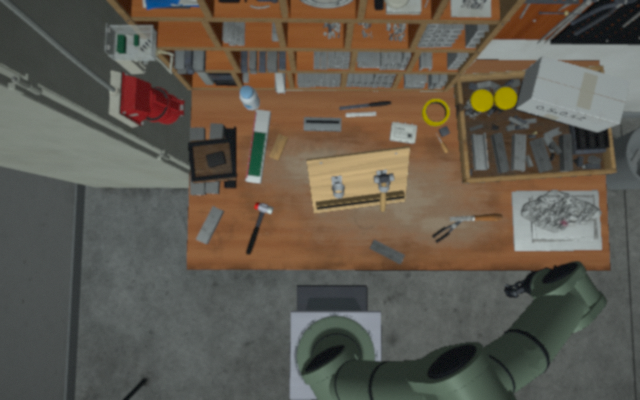

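The side view shows the hammer head at (298,271), its handle running to (338,302), and the board around (320,185). The top view shows the head at (264,208), the handle end at (250,250), the empty collar near (338,186) and the used one near (383,182). I'll enlarge both next.

```bash
cat > h.py <<'E'
import numpy as np, cv2
from scipy.spatial.transform import Rotation as R
from workcell import observe, imaging, bot
def ray(f,p):
    d=R.from_euler('xyz',f["orientation"]).apply([(p[0]-f["cx"])/f["fx"],(p[1]-f["cy"])/f["fy"],1]); return np.array(f["eye"]),d/np.linalg.norm(d)
def onz(f,p,z):
    e,d=ray(f,p); return e+d*(z-e[2])/d[2]
def tri(f,p,g,q):
    a,u=ray(f,p); b,v=ray(g,q)
    s=np.linalg.lstsq(np.c_[u,-v],b-a,rcond=None)[0]; P=a+s[0]*u; Q=b+s[1]*v
    return (P+Q)/2,np.linalg.norm(P-Q)
def proj(f,P):
    c=R.from_euler('xyz',f["orientation"]).inv().apply(np.array(P)-f["eye"]); return np.array([f["cx"]+f["fx"]*c[0]/c[2],f["cy"]+f["fy"]*c[1]/c[2]])
def crop(f,x,y,w,h,k):
    return cv2.resize(f["color"][y:y+h,x:x+w,::-1],None,fx=k,fy=k,interpolation=cv2.INTER_CUBIC)
E
python3 - <<'E'
from h import *
t=imaging.grab_frame("top"); s=imaging.grab_frame("side")
a=np.vstack([np.hstack([crop(t,235,195,50,60,5),crop(t,300,145,110,60,5)]),np.hstack([crop(s,280,255,65,55,5),crop(s,285,140,95,55,5)])])
print(a.shape);cv2.imwrite("pics/c1.png",a)
c=t["color"].astype(int)
for n,f in(("top",t),("side",s)):
    c=f["color"].astype(int); r=(c[:,:,0]>130)&(c[:,:,1]<75)&(c[:,:,2]<80)
    k,l,st,ce=cv2.connectedComponentsWithStats(r.astype(np.uint8)); print(n,[(st[i,4],ce[i].round(1)) for i in range(1,k) if st[i,4]>5])
E
```

```text
(575, 800, 3)
top [(np.int32(7), array([165.6, 120.4])), (np.int32(18), array([255.3, 206.4]))]
side [(np.int32(38), array([486.2, 137.4])), (np.int32(310), array([150. , 159.6])), (np.int32(426), array([161.3, 182.6])), (np.int32(27), array([290.5, 275.4]))]
```

View pics/c1.png

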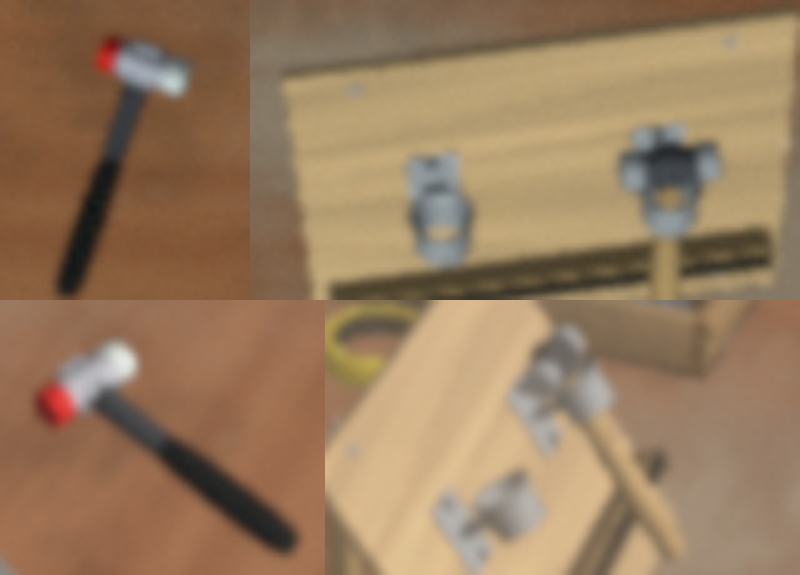

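Top crop: head faces sit at about (254.5,205.5) red and (272.8,211) white, the handle tip at (248.3,253), and the empty collar's mouth near (338,187). The board's top edge runs from (306.6,161) to (408,148). In the side crop the collar is near (322,181) and the handle tip near (338,304).

```bash
python3 - <<'E'
from h import *
np.set_printoptions(precision=4,suppress=True)
t=imaging.grab_frame("top"); s=imaging.grab_frame("side")
C=lambda x,y,ox,oy,X,Y:((x-ox)/5+X-.4,(y-oy)/5+Y-.4)
r=C(98,53,0,0,235,195);w=C(188,80,0,0,235,195);tip=C(66,294,0,0,235,195)
ph=[onz(t,p,.013) for p in(r,w,tip)];hc=(ph[0]+ph[1])/2
print("top r,w,tip",ph,"centre",hc,"len",np.linalg.norm(ph[0]-ph[1]),"tiplen",np.linalg.norm(hc-ph[2]))
d=hc-ph[2];print("yaw handle",np.degrees(np.arctan2(d[1],d[0])),"yaw head",np.degrees(np.arctan2(*(ph[0]-ph[1])[[1,0]]))-90)
sr=C(50,408,0,300,280,255);sw=C(125,357,0,300,280,255);st=C(288,543,0,300,280,255)
q=[onz(s,p,.013) for p in(sr,sw,st)];print("side",q)
a=onz(t,C(283,80,250,0,300,145),.233);b=onz(t,C(795,12,250,0,300,145),.233);d=a-b
yaw=np.arctan2(d[1],d[0])-np.pi/2;print("board edge",a,b,"yaw",np.degrees(yaw))
m=onz(t,C(441,213,250,0,300,145),.181);ax=np.array([.574*np.cos(yaw),.574*np.sin(yaw),.819])
print("mouth",m)
back=lambda f,P,ox,oy,X,Y:(proj(f,P)+.4-[X,Y])*5+[ox,oy]
for k in(0,.03): print(k,"top crop",back(t,m-k*ax,250,0,300,145),"side crop",back(s,m-k*ax,325,300,285,140))
# board coordinates check from panel
yb=np.array([-np.sin(yaw),np.cos(yaw),0]);xb=np.array([np.cos(yaw),np.sin(yaw),0])
mid=(a+b)/2;print("mid edge in board frame: lateral off",(m-mid)@yb,"x off",(m-mid)@xb)
for n,f in(("top",t),("side",s)):
  im=f["color"][:,:,::-1].copy()
E
```

```text
top r,w,tip [array([0.5196, 0.2894, 0.013 ]), array([0.5006, 0.2253, 0.013 ]), array([0.3493, 0.309 , 0.013 ])] centre [0.5101 0.2574 0.013 ] len 0.06694368622234774 tiplen 0.16888000948965945
yaw handle -17.81399675798675 yaw head -16.476006695334235
side [array([0.5228, 0.2889, 0.013 ]), array([0.5031, 0.2311, 0.013 ]), array([0.3526, 0.317 , 0.013 ])]
board edge [0.6464 0.0983 0.233 ] [ 0.6916 -0.2247  0.233 ] yaw 7.961299036338509
mouth [ 0.5682 -0.0027  0.181 ]
0 top crop [441. 213.] side crop [504.3943 484.8464]
0.03 top crop [443.4056 242.6578] side crop [529.0337 520.8051]
mid edge in board frame: lateral off 0.07384621289129713 x off -0.09146217212692594
```

```bash
cat >> h.py <<'E'
np.set_printoptions(precision=4,suppress=True)
import json
def tool(yaw,th):  # tool y = left of heading yaw; tool z points th deg round from horizontal-forward towards down (90=down)
    y,t=np.radians([yaw,th]); x=np.array([np.cos(y),np.sin(y),0]); z=x*np.cos(t)-np.array([0,0,np.sin(t)]); Y=np.array([-np.sin(y),np.cos(y),0])
    return np.c_[np.cross(Y,z),Y,z]
def go(pos,Rt):
    s=observe(); open("log.jsonl","a").write(json.dumps([list(s["qpos"]),list(s["position"]),list(s["tool_rot"])])+"\n")
    R0=R.from_euler('xyz',s["tool_rot"]); d=R0.inv().apply(np.array(pos)-s["position"]); w=np.degrees((R0.inv()*R.from_matrix(Rt)).as_rotvec())
    print("shift mm",(d*1000).round(1),"turn",w.round(1),"rows",np.linalg.norm(d)/.0417,np.linalg.norm(w)/7.16,"q",s["qpos"].round(2),"F",s["force"].round(1),"t",s["clock"])
E
python3 - <<'E'
from h import *
go((.36,-.3,.40),tool(-153.4+65,90))
E
```

```text
shift mm [ 187.8 -195.6 -202.4] turn [ -0.  -0. -65.] rows 8.114459047262981 9.082172244401544 q [ 1.04  0.52 -0.04  1.6   0.02  1.02 -0.11] F [-0.3  0.   0.6] t 0.3
```

>>> {"fn": "send_rows", "kwargs": {"plan": "0 0 -0.04 0 0 0 0.0854; 0.03 -0.03 -0.08 0 0 -7 0.0854; 0.188 -0.196 -0.202 0 0 -65 0.0854; 0.188 -0.196 -0.202 0 0 -65 0.0854; 0.188 -0.196 -0.202 0 0 -65 0.0854; 0.188 -0.196 -0.202 0 0 -65 0.0854; 0.188 -0.196 -0.202 0 0 -65 0.0854; 0.188 -0.196 -0.202 0 0 -65 0.0854; 0.188 -0.196 -0.202 0 0 -65 0.0854; 0.188 -0.196 -0.202 0 0 -65 0.0854"}}

```text
clock: 1.13
position: [0.3624, -0.2956, 0.4029]
tool_rot: [3.138, 0.002, 1.598]
force: [0.3, -0.2, 0.6]
grip_width: 0.0853
finger_force: 0.0
```

```bash
python3 - <<'E'
from h import *
go((.44,0,.42),tool(-17.8-20,95))
E
```

```text
shift mm [293.4  85.5 -17.5] turn [  2.4   4.9 -50.6] rows 7.3400493364843395 7.111333209408526 q [ 0.86  0.11 -0.34  1.66  0.04  1.37  0.55] F [ 0.3 -0.2  0.6] t 1.1333
```

>>> {"fn": "send_rows", "kwargs": {"plan": "0.293 0.085 -0.018 2.4 4.9 -50.6 0.0854; 0.293 0.085 -0.018 2.4 4.9 -50.6 0.0854; 0.293 0.085 -0.018 2.4 4.9 -50.6 0.0854; 0.293 0.085 -0.018 2.4 4.9 -50.6 0.0854; 0.293 0.085 -0.018 2.4 4.9 -50.6 0.0854; 0.293 0.085 -0.018 2.4 4.9 -50.6 0.0854; 0.293 0.085 -0.018 2.4 4.9 -50.6 0.0854; 0.293 0.085 -0.018 2.4 4.9 -50.6 0.0854; 0.293 0.085 -0.018 2.4 4.9 -50.6 0.0854"}}

```text
clock: 1.88
position: [0.4411, -0.0016, 0.4179]
tool_rot: [3.142, -0.093, 2.477]
force: [0.3, -0.5, -0.4]
grip_width: 0.0853
finger_force: 0.0
```

```bash
python3 - <<'E'
from h import *
T=tool(-17.8,105); go(np.array([.5115,.2585,.013])-T[:,2]*.12,T)
# kinematic fit
from scipy.optimize import least_squares
D=[json.loads(l) for l in open("log.jsonl")]
def fk(q,p,s):
    z=lambda a:R.from_euler('z',a); y=lambda a:R.from_euler('y',a)
    h,a,b,L,ea,c=p[:6]
    A=z(s*q[0]+c)*y(q[1])*z(s*q[2]);B=A*y(q[3])*z(s*q[4]);C=B*y(q[5])*z(s*q[6]+p[6])
    return np.array([0,0,h])+A.apply([ea,0,a])+B.apply([-ea,0,b])+C.apply([0,0,L]),C
def res(p,s):
    o=[]
    for q,P,r in D:
        x,C=fk(q,p,s);o+=list(x-P);o+=list((C.inv()*R.from_euler('xyz',r)).as_rotvec()*.2)
    return o
for s in(1,-1):
  for c in (0,1.57,-1.57,3.14):
    r=least_squares(res,[.36,.42,.4,.3,0,c,c],args=(s,));print(s,r.cost,r.x)
E
```

```text
shift mm [ 48.8 258.9 294.8] turn [  3.6   9.6 -20. ] rows 9.480878837335558 3.1380812692070377 q [ 0.51  0.13 -0.67  1.62  0.02  1.48  0.75] F [ 0.3 -0.5 -0.4] t 1.8833
1 0.29743365673587585 [-5.5007 -8.6166 -8.9527 -5.4614  8.4962 -0.4156 -0.8242]
1 0.29743365651110765 [-5.4976 -8.6175 -8.9505 -5.4611  8.4944 -0.4141 -0.8226]
1 0.29743365677119726 [-5.5007 -8.6166 -8.9527 -5.4614  8.4962 -0.4156 -0.8242]
1 0.29743365727470783 [-5.5007 -8.6166 -8.9527 -5.4614  8.4962  5.8675  5.459 ]
-1 8.491564390031933e-05 [ 0.2525  0.5086  0.3613  0.3251  0.0463 -0.1083  1.4626]
-1 8.49156439003101e-05 [ 0.2525  0.5086  0.3613  0.3251  0.0463 -0.1083  1.4626]
-1 8.491564390028931e-05 [ 0.2525  0.5086  0.3613  0.3251  0.0463 -0.1083  1.4626]
-1 0.050805683456806645 [ 0.0301 -2.8061 -3.0959 -0.3284  2.4876  3.1265  4.6973]
```

```bash
cat > k.py <<'E'
from h import *
from scipy.optimize import least_squares
lo=np.array([-2.91,-.3,-1.5,.17,-1.26,.16,-2.52]);hi=np.array([2.91,2.13,1.42,2.43,4.41,1.93,2.52])
def fk(q,p,s=-1):
    z=lambda a:R.from_euler('z',a); y=lambda a:R.from_euler('y',a)
    h,a,b,L,ea,c=p[:6]
    A=z(s*q[0]+c)*y(q[1])*z(s*q[2]);B=A*y(q[3])*z(s*q[4]);C=B*y(q[5])*z(s*q[6]+p[6])
    return np.array([0,0,h])+A.apply([ea,0,a])+B.apply([-ea,0,b])+C.apply([0,0,L]),C
def fit():
    D=[json.loads(l) for l in open("log.jsonl")]
    def res(p):
        o=[]
        for q,P,r in D:
            x,C=fk(q,p);o+=list(x-P);o+=list((C.inv()*R.from_euler('xyz',r)).as_rotvec()*.2)
        return o
    r=least_squares(res,[.25,.5,.36,.325,.046,-.1,1.46]);return r.x,r.cost
def ik(pos,T,q0,p):
    f=lambda q:np.r_[(fk(q,p)[0]-pos)*10,(fk(q,p)[1].inv()*R.from_matrix(T)).as_rotvec()*3,.01*(q-q0)]
    r=least_squares(f,np.clip(q0,lo+.01,hi-.01),bounds=(lo,hi));x,C=fk(r.x,p)
    return r.x,np.linalg.norm(x-pos),np.degrees((C.inv()*R.from_matrix(T)).magnitude())
E
python3 - <<'E'
from k import *
p,c=fit();q0=observe()["qpos"]
ya=8;ax=np.array([.574*np.cos(np.radians(ya)),.574*np.sin(np.radians(ya)),.819]);M=np.array([.568,-.002,.181])
for l in(0,10,15,20,25,30):
    T=tool(-17.8,90+l); g=ik(np.array([.5115,.2585,.013])+T[:,2]*.015,T,q0,p)
    print(l,"grasp",g[0],round(g[1],3),round(g[2],1)); q=g[0]
    T=tool(ya,35+l)
    for up in(.22,.11,.02):
        f=ik(M+ax*(.013+up)+T[:,2]*.015,T,q,p); q=f[0]; print("   ",up,f[0],round(f[1],3),round(f[2],1))
E
```

```text
0 grasp [-0.2703  0.7314 -0.3925  1.9362  0.4938  0.5692  0.2655] 0.0 0.0
    0.22 [ 0.8705  0.3932 -1.1019  1.9605  1.4508  0.16    0.329 ] 0.0 0.0
    0.11 [ 0.9966  0.6732 -1.3757  2.1665  2.132   0.4945 -0.1953] 0.0 0.0
    0.02 [ 0.9712  0.8461 -1.3694  2.3522  2.4061  0.7356 -0.3806] 0.0 0.0
10 grasp [-0.171   0.8069 -0.4925  1.8189  0.3433  0.7423  0.4381] 0.0 0.0
    0.22 [ 0.6252  0.2985 -0.8425  1.8981  0.4491  0.2766  1.223 ] 0.0 0.0
    0.11 [ 0.8495  0.3872 -1.0254  2.1139  1.4013  0.16    0.3715] 0.0 0.0
    0.02 [ 0.9568  0.641  -1.2485  2.2578  2.0541  0.449  -0.166 ] 0.0 0.0
15 grasp [-0.1384  0.8485 -0.524   1.7557  0.2837  0.8324  0.5035] 0.0 0.0
    0.22 [ 0.5442  0.307  -0.7766  1.8164  0.3445  0.4193  1.3141] 0.0 0.0
    0.11 [ 0.6799  0.3097 -0.8386  2.1111  0.7009  0.16    1.0016] 0.0 0.0
    0.02 [ 0.849   0.4611 -1.015   2.2203  1.7762  0.2171  0.0333] 0.0 0.0
20 grasp [-0.1142  0.892  -0.5468  1.6901  0.2316  0.9241  0.5579] 0.0 0.0
    0.22 [ 0.4734  0.328  -0.7219  1.7271  0.3023  0.5654  1.3509] 0.0 0.0
    0.11 [ 0.514   0.2833 -0.6816  2.0535  0.3355  0.2701  1.3217] 0.0 0.0
    0.02 [ 0.7326  0.3867 -0.8626  2.2163  1.214   0.16    0.5466] 0.0 0.0
25 grasp [-0.0966  0.9373 -0.5632  1.6226  0.1858  1.017   0.6028] 0.0 0.0
    0.22 [ 0.4202  0.3613 -0.6911  1.6321  0.2953  0.7136  1.3598] 0.0 0.0
    0.11 [ 0.4812  0.3073 -0.6726  1.9723  0.3111  0.4176  1.3408] 0.0 0.0
    0.02 [ 0.4348  0.3016 -0.5561  2.2101  0.3914  0.167   1.2818] 0.0 0.0
30 grasp [-0.0843  0.9844 -0.5752  1.5533  0.1449  1.1106  0.6394] 0.0 0.0
    0.22 [ 0.3755  0.4033 -0.6742  1.5319  0.3027  0.8622  1.3591] 0.0 0.0
    0.11 [ 0.4495  0.3391 -0.6657  1.8879  0.3074  0.5628  1.3427] 0.0 0.0
    0.02 [ 0.4439  0.3287 -0.5968  2.1329  0.3745  0.3184  1.2913] 0.0 0.0
```

```bash
python3 - <<'E'
from h import *
T=tool(-17.8,117); go(np.array([.5115,.2585,.013])-T[:,2]*.11,T)
E
```

```text
shift mm [ 29.6 265.4 311. ] turn [  5.7  21.5 -19.6] rows 9.830040448894167 4.136977364816046 q [ 0.51  0.13 -0.67  1.62  0.02  1.48  0.75] F [ 0.3 -0.5 -0.4] t 1.8833
```

>>> {"fn": "send_rows", "kwargs": {"plan": "0.03 0.265 0.05 5.7 21.5 -19.6 0.0854; 0.03 0.265 0.05 5.7 21.5 -19.6 0.0854; 0.03 0.265 0.05 5.7 21.5 -19.6 0.0854; 0.03 0.265 0.05 5.7 21.5 -19.6 0.0854; 0.03 0.265 0.05 5.7 21.5 -19.6 0.0854; 0.03 0.265 0.05 5.7 21.5 -19.6 0.0854; 0.03 0.265 0.05 5.7 21.5 -19.6 0.0854; 0.03 0.265 0.311 5.7 21.5 -19.6 0.0854; 0.03 0.265 0.311 5.7 21.5 -19.6 0.0854; 0.03 0.265 0.311 5.7 21.5 -19.6 0.0854"}}

```text
clock: 2.72
position: [0.5694, 0.2306, 0.2438]
tool_rot: [-3.14, -0.471, 2.823]
force: [2.0, 0.1, -0.6]
grip_width: 0.0855
finger_force: 0.0
```

```bash
python3 - <<'E'
from h import *
T=tool(-17.8,117); go(np.array([.5115,.2585,.013])-T[:,2]*.08,T)
E
```

```text
shift mm [-48.    9.  154.5] turn [ 0.1 -0.  -0.4] rows 3.8860973627581163 0.05903771145323324 q [ 0.04  0.81 -0.72  1.18  0.14  1.61  0.65] F [ 2.   0.1 -0.6] t 2.7167
```

Next I go to a pre-grasp 80 mm off along the tool, then check with the cameras.

>>> {"fn": "send_rows", "kwargs": {"plan": "-0.048 0.009 0.154 0 0 0 0.0854; -0.048 0.009 0.154 0 0 0 0.0854; -0.048 0.009 0.154 0 0 0 0.0854; -0.048 0.009 0.154 0 0 0 0.0854; -0.048 0.009 0.154 0 0 0 0.0854; -0.048 0.009 0.154 0 0 0 0.0854"}}

```text
clock: 3.22
position: [0.5459, 0.2466, 0.0866]
tool_rot: [-3.138, -0.474, 2.822]
force: [1.2, -0.3, 0.9]
grip_width: 0.0851
finger_force: 0.0
```

```bash
python3 - <<'E'
from h import *
T=tool(-17.8,117); go(np.array([.5115,.2585,.013])+T[:,2]*.0115,T)
print(observe()["position"])
t=imaging.grab_frame("top"); s=imaging.grab_frame("side")
cv2.imwrite("pics/c2.png",np.hstack([crop(t,225,165,65,95,6),crop(s,270,220,65,95,6)]))
E
```

```text
shift mm [-1.3  0.8 93.5] turn [ 0.  -0.2 -0.5] rows 2.2434824617483926 0.06869731911531092 q [ 0.02  0.94 -0.69  1.37  0.2   1.32  0.64] F [ 1.2 -0.3  0.9] t 3.2167
[0.5459 0.2466 0.0866]
```

View pics/c2.png

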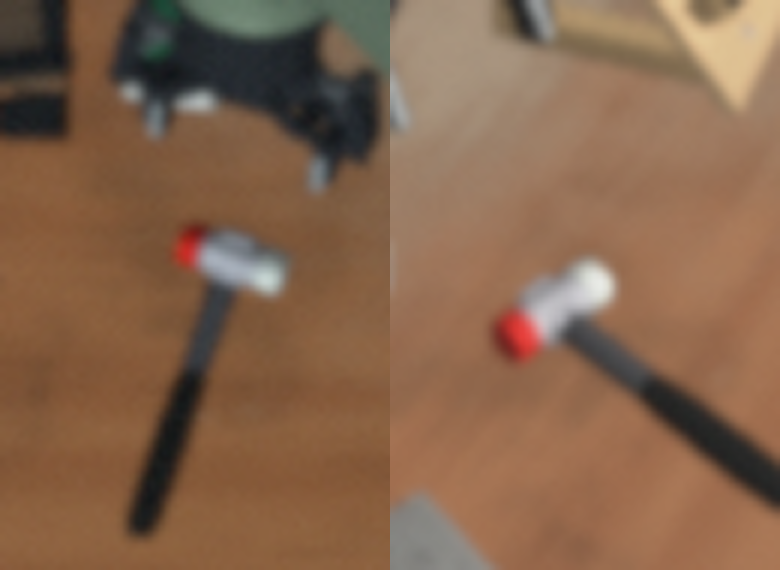

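The top crop shows the finger tips at pixels (250,185) and (278,193), with the head centre still at (263.5,208). In the side crop only one finger tip shows, near (294,225). I'll compare these with the projected TCP.

```bash
python3 - <<'E'
from h import *
t=imaging.grab_frame("top"); s=imaging.grab_frame("side")
o=observe();T=R.from_euler('xyz',o["tool_rot"]).as_matrix();P=o["position"]
for sg in(1,-1):
    Q=P-.013*T[:,2]+sg*.0427*T[:,1]; print(Q,proj(t,Q),proj(s,Q))
print(onz(t,(264,189),.098), [proj(s,P)])
cv2.imwrite("pics/c3.png",np.hstack([crop(s,250,150,110,150,5)]))
E
```

```text
[0.5667 0.2862 0.1008] [251.8292 189.6459] [275.9936 249.4547]
[0.54   0.2051 0.1008] [275.6996 197.6178] [297.5553 235.7389]
[0.5694 0.2454 0.098 ] [array([288.4133, 246.3296])]
```

View pics/c3.png

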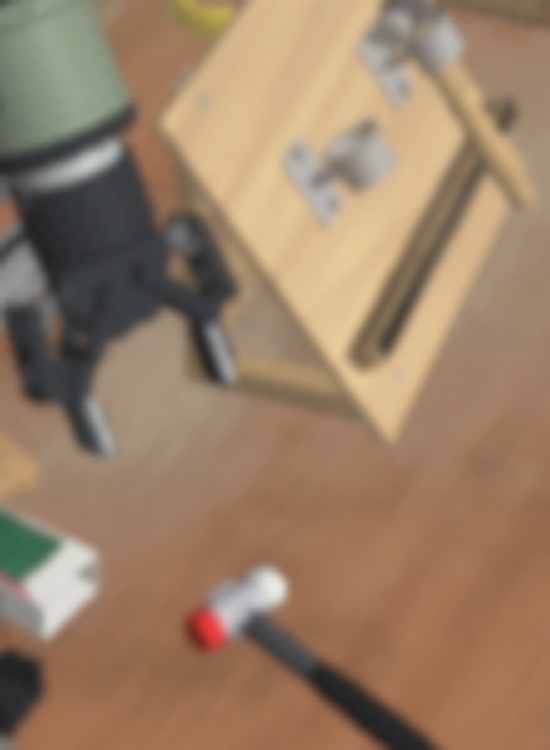

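The side crop shows the finger tips at (270,240) and (295,226), about 9 px above where I predicted. I'll triangulate them.

```bash
python3 - <<'E'
from h import *
t=imaging.grab_frame("top"); s=imaging.grab_frame("side")
o=observe();T=R.from_euler('xyz',o["tool_rot"]).as_matrix();P=o["position"];print(P,o["qd"])
for a,b in(((250.4,186.9),(270,240.4)),((277.6,196),(295,226))):
    Q,e=tri(t,a,s,b);print(Q,e,"in tool mm",(Q-P)@T*1000)
Q,e=tri(t,(263.2,207.9),s,((235-0)/5+250-.4,602/5+150-.4));print("head",Q,e)
E
```

```text
[0.5473 0.2474 0.0886] [-0.0016  0.0099  0.0033  0.0087  0.0011 -0.0055 -0.0017]
[0.5774 0.2888 0.1331] 0.010301461065956457 in tool mm [  6.2368  48.7196 -46.8017]
[0.547  0.1979 0.1305] 0.00874903015881026 in tool mm [  5.3954 -47.145  -44.2321]
head [0.5126 0.2582 0.0156] 0.005735406570971821
```

>>> {"fn": "send_rows", "kwargs": {"plan": "-0.001 0.001 0.04 0 0 -0.5 0.0854; -0.001 0.001 0.07 0 0 -0.5 0.0854; -0.001 0.001 0.07 0 0 -0.5 0.0854; -0.001 0.001 0.07 0 0 -0.5 0.0854; -0.001 0.001 0.07 0 0 -0.5 0.0854"}}

```text
clock: 3.93
position: [0.5184, 0.258, 0.0254]
tool_rot: [3.138, -0.47, 2.833]
force: [-0.5, -0.6, 0.4]
grip_width: 0.0855
finger_force: 0.0
```

```bash
python3 - <<'E'
from h import *
T=tool(-17.8,117); go(np.array([.5115,.2585,.013])+T[:,2]*.0115,T)
t=imaging.grab_frame("top"); s=imaging.grab_frame("side")
o=observe();print(o["position"],proj(t,o["position"]),proj(s,o["position"]))
cv2.imwrite("pics/c4.png",np.hstack([crop(t,238,180,40,50,10),crop(s,270,240,40,50,10)]))
E
```

```text
shift mm [ 0.4 -1.8 25.6] turn [0.2 0.  0.1] rows 0.6153345324124144 0.02816696042132304 q [ 0.01  0.99 -0.68  1.46  0.23  1.18  0.62] F [-0.5 -0.6  0.4] t 3.9333
[0.5186 0.258  0.0255] [262.6337 205.2859] [295.7623 267.0624]
```

View pics/c4.png

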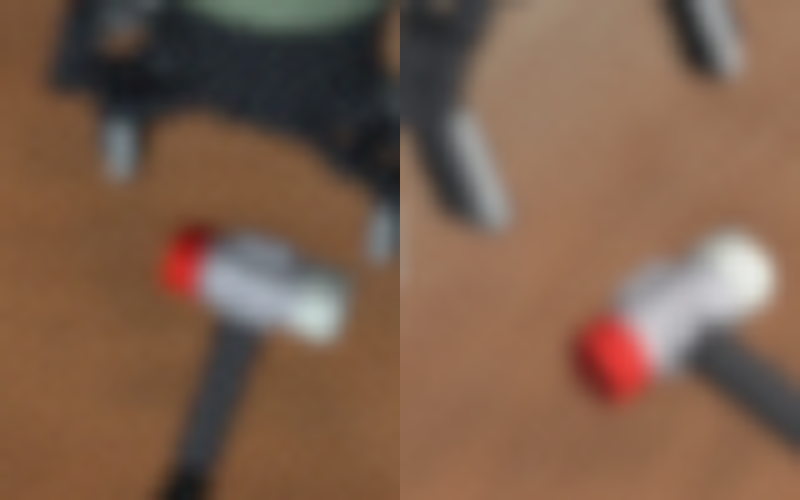

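Both crops show the finger tips still well short of the head: top (250,198) and (276,206), side (280,263) and (303.5,247.5). I'll triangulate the tips relative to the head.

```bash
python3 - <<'E'
from h import *
t=imaging.grab_frame("top"); s=imaging.grab_frame("side")
o=observe();T=R.from_euler('xyz',o["tool_rot"]).as_matrix();P=o["position"]
H,e=tri(t,(238+25.8-.5,180+28.2-.5),s,(270+27.8-.5,240+31-.5));print("head",H,e)
for a,b in(((249.7,197.3),(279.2,262.3)),((275.8,205.5),(303,247))):
    Q,e=tri(t,a,s,b);print(Q,e,"in tool mm",(Q-P)@T*1000,"rel head",(Q-H)@T*1000)
E
```

```text
head [0.5122 0.2576 0.0132] 0.0029547142742954503
[0.5462 0.2991 0.0688] 0.00640717995320532 in tool mm [  7.2674  47.9113 -45.2205] rel head [  7.5767  50.0569 -58.3393]
[0.5175 0.2085 0.0668] 0.004473960920165459 in tool mm [  6.1794 -47.0744 -43.8578] rel head [  6.4887 -44.9287 -56.9766]
```

>>> {"fn": "send_rows", "kwargs": {"plan": "0 -0.002 0.015 0 0 0 0.0854; 0 -0.002 0.03 0 0 0 0.0854; 0 -0.002 0.03 0 0 0 0.0854; 0 -0.002 0.03 0 0 0 0.0854"}}

```text
clock: 4.47
position: [0.5037, 0.2602, -0.0023]
tool_rot: [3.139, -0.472, 2.833]
force: [0.4, -1.1, 0.2]
grip_width: 0.0852
finger_force: 0.0
```

```bash
python3 - <<'E'
from h import *
t=imaging.grab_frame("top"); s=imaging.grab_frame("side")
o=observe();print(o["position"],o["force"])
cv2.imwrite("pics/c5.png",np.hstack([crop(t,238,180,40,50,10),crop(s,270,240,40,50,10)]))
E
```

```text
[ 0.5045  0.2603 -0.0017] [ 0.5216 -0.1058 -0.0066]
```

View pics/c5.png

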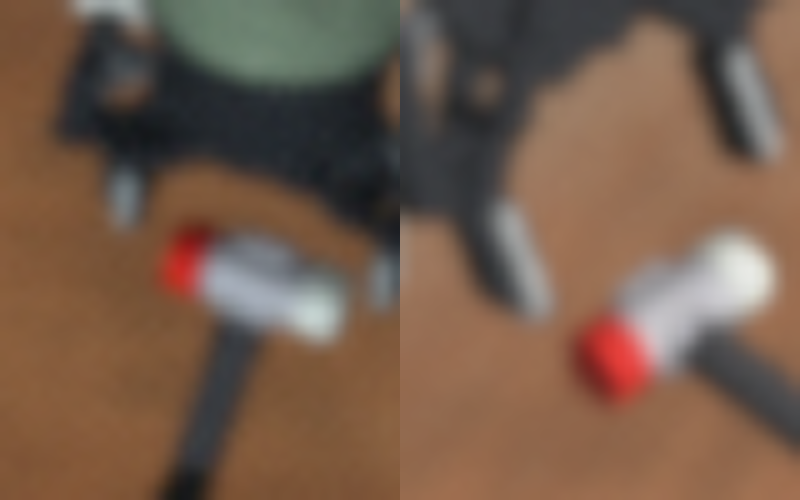

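The tips are now about 27 mm from the head centre, top (250,202) and (276,210), side (284,271) and (307,255). The forces are near zero.

```bash
python3 - <<'E'
from h import *
t=imaging.grab_frame("top"); s=imaging.grab_frame("side")
o=observe();T=R.from_euler('xyz',o["tool_rot"]).as_matrix();P=o["position"]
H=np.array([.512,.2578,.0135])
for a,b in(((250,202.3),(284,271)),((276,210.3),(307,255.3))):
    Q,e=tri(t,a,s,b);print(Q,e,"in tool mm",(Q-P)@T*1000,"rel head",(Q-H)@T*1000)
E
```

```text
[0.5303 0.3014 0.0425] 0.005483323885413638 in tool mm [  9.296   47.1981 -44.924 ] rel head [  9.4179  47.1859 -27.6109]
[0.5027 0.2103 0.0401] 0.00517222392507746 in tool mm [  6.9934 -48.0109 -43.6882] rel head [  7.1153 -48.0231 -26.3751]
```

>>> {"fn": "send_rows", "kwargs": {"plan": "0 0 0.01 0 0 0 0.0854; 0 0 0.018 0 0 0 0.0854; 0 0 0.022 0 0 0 0.0854; 0 0 0.024 0 0 0 0.0854; 0 0 0.024 0 0 0 0.0854", "grip_force": 50}}

```text
clock: 5.08
position: [0.4926, 0.2636, -0.0246]
tool_rot: [3.139, -0.473, 2.833]
force: [0.4, -0.2, 0.0]
grip_width: 0.0859
finger_force: 0.0
```

>>> {"fn": "send_rows", "kwargs": {"plan": "0 0 0 0 0 0 0.055; 0 0 0 0 0 0 0.055; 0 0 0 0 0 0 0.055; 0 0 0 0 0 0 0.055; 0 0 0 0 0 0 0.055; 0 0 0 0 0 0 0.055", "grip_force": 50}}

```text
clock: 5.58
position: [0.4936, 0.2634, -0.0235]
tool_rot: [3.139, -0.471, 2.833]
force: [-0.4, -2.2, 5.1]
grip_width: 0.0626
finger_force: 53.3
```

>>> {"fn": "send_rows", "kwargs": {"plan": "0.009 0 -0.018 0 0 0 0.055; 0.025 0 -0.05 0 0 0 0.055; 0.043 0 -0.085 0 0 0 0.055; 0.06 0 -0.118 0 0 0 0.055; 0.077 0 -0.151 0 0 0 0.055; 0.095 0 -0.187 0 0 0 0.055; 0.095 0 -0.187 0 0 0 0.055; 0.095 0 -0.187 0 0 0 0.055"}}

```text
clock: 6.25
position: [0.4944, 0.2632, 0.1875]
tool_rot: [3.137, -0.468, 2.834]
force: [-0.9, 0.1, -3.7]
grip_width: 0.0627
finger_force: 56.0
```

```bash
cat >> h.py <<'E'
OFF=tool(-17.8,117).T@(np.array([.512,.2578,.0135])-np.array([.4936,.2634,-.0235]))
YA=8.; AX=np.array([.574*np.cos(np.radians(YA)),.574*np.sin(np.radians(YA)),.819]);M=np.array([.568,-.002,.181])
E
python3 - <<'E'
from k import *
print(OFF); T=tool(YA,62)
Hd=M+AX*(.013+.22); go(Hd-T@OFF,T)
p,c=fit();print(p,c);q=observe()["qpos"]
for up in(.22,.11,.02):
    f=ik(M+AX*(.013+up)-T@OFF,T,q,p);q=f[0];print(up,f)
E
```

```text
[-0.0003  0.0003 -0.0417]
shift mm [-191.  -163.2 -262.6] turn [ -0.  -53.8 -26.8] rows 8.714886117732044 8.395721186955248 q [ 0.04  0.77 -0.76  1.45  0.13  1.38  0.59] F [-0.9  0.1 -3.7] t 6.25
[ 0.3396  0.5498  0.3999  0.4238  0.0119 -0.1046  1.472 ] 0.0006845129102616277
0.22 (array([ 0.5664,  0.3653, -0.8825,  1.7401,  0.4171,  0.6996,  1.2458]), np.float64(4.206676254678043e-06), np.float64(0.0016290676348528562))
0.11 (array([ 0.5788,  0.3363, -0.8119,  2.0217,  0.4826,  0.4294,  1.1774]), np.float64(1.6693492924795267e-06), np.float64(0.0006212143588084093))
0.02 (array([ 0.4328,  0.3331, -0.5769,  2.2279,  0.6075,  0.1752,  1.0665]), np.float64(4.05608134097361e-06), np.float64(0.0014684600344204593))
```

>>> {"fn": "send_rows", "kwargs": {"plan": "-0.191 -0.163 -0.262 0 -53.8 -26.8 0.055; -0.191 -0.163 -0.262 0 -53.8 -26.8 0.055; -0.191 -0.163 -0.262 0 -53.8 -26.8 0.055; -0.191 -0.163 -0.262 0 -53.8 -26.8 0.055; -0.191 -0.163 -0.262 0 -53.8 -26.8 0.055; -0.191 -0.163 -0.262 0 -53.8 -26.8 0.055; -0.191 -0.163 -0.262 0 -53.8 -26.8 0.055; -0.191 -0.163 -0.262 0 -53.8 -26.8 0.055; -0.191 -0.163 -0.262 0 -53.8 -26.8 0.055; -0.191 -0.163 -0.262 0 -53.8 -26.8 0.055"}}

```text
clock: 7.08
position: [0.7205, 0.0125, 0.3316]
tool_rot: [-3.138, 0.486, -3.005]
force: [0.3, -1.1, -1.5]
grip_width: 0.0627
finger_force: 56.6
```

```bash
python3 - <<'E'
from k import *
T=tool(YA,62); go(M+AX*(.013+.22)-T@OFF,T)
s=imaging.grab_frame("side");t=imaging.grab_frame("top")
o=observe();Tm=R.from_euler('xyz',o["tool_rot"]).as_matrix();H=o["position"]+Tm@OFF
print("pred head",H,proj(t,H),proj(s,H)); X=R.from_matrix(Tm).as_matrix()@(tool(0,62).T@np.array([.574,0,.819])); print("tip",H-.173*X,proj(t,H-.173*X),proj(s,H-.173*X))
cv2.imwrite("pics/c6.png",np.hstack([crop(t,295,110,80,110,5),crop(s,285,90,80,110,5)]))
E
```

```text
shift mm [-1.5  6.6 -2.9] turn [-0.3 -0.1 -0.1] rows 0.17628330159459893 0.04573183871998802 q [ 0.51  0.41 -0.82  1.64  0.49  0.76  1.23] F [ 0.3 -1.1 -1.5] t 7.0833
pred head [0.6997 0.0154 0.3673] [333.6343 135.2052] [280.234  118.5759]
tip [0.6004 0.0016 0.2263] [336.9023 175.5803] [311.0365 162.9812]
```

View pics/c6.png

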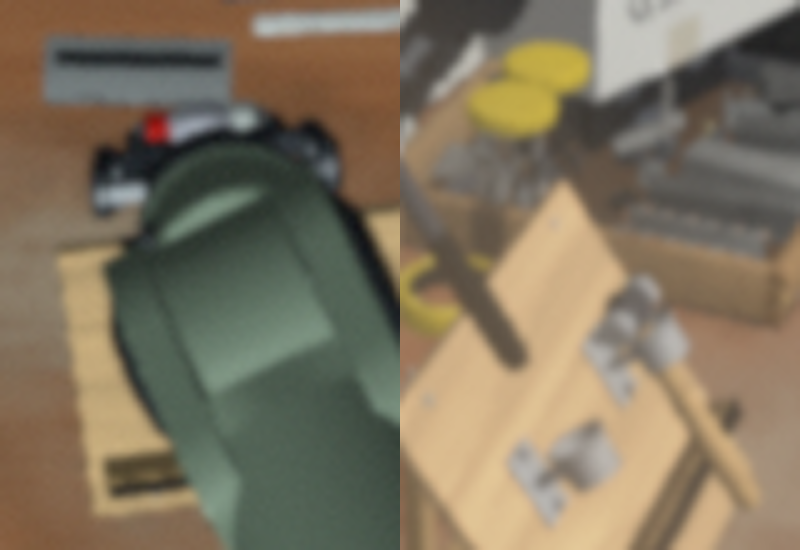

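Top crop: the red face is at (326.4,135.4) and the white one at (344,133.6). Side crop: the handle tip is at (307.4,162) and the handle crosses (286,125). The handle looks steeper than predicted, so I'll compute its actual tilt.

```bash
python3 - <<'E'
from k import *
s=imaging.grab_frame("side");t=imaging.grab_frame("top")
o=observe();Tm=R.from_euler('xyz',o["tool_rot"]).as_matrix();H=o["position"]+Tm@OFF;print(H,"yb",Tm[:,1])
Ht=onz(t,(334.8,134.1),H[2]);print("head from top at that z",Ht)
r,w=[onz(t,p,H[2]) for p in((324.0,135.4),(346.2,133))];print("r,w",r,w)
yb=Tm[:,1]
for off in(0,-.005):
  C=H+yb*off
  for n,px in(("tip",(307,161.6)),("mid",(286,125))):
    e,d=ray(s,px); Q=e+d*((C-e)@yb)/(d@yb); v=Q-C; print(off,n,Q,"dist",np.linalg.norm(v),"angle below horiz",np.degrees(np.arctan2(-v[2],-(v@[np.cos(np.radians(8)),np.sin(np.radians(8)),0]))))
E
```

```text
[0.6995 0.0177 0.3675] yb [-0.1408  0.99    0.0006]
head from top at that z [0.7029 0.0121 0.3675]
r,w [0.6989 0.0431 0.3675] [ 0.7063 -0.0208  0.3675]
0 tip [0.6129 0.0054 0.23  ] dist 0.16295665907052767 angle below horiz 57.55032482858962
0 mid [0.6802 0.0149 0.3497] dist 0.026457636781176387 angle below horiz 42.43591832196544
-0.005 tip [0.6155 0.0008 0.2266] dist 0.16489290771587334 angle below horiz 58.733258224828084
-0.005 mid [0.683  0.0103 0.3468] dist 0.02709977756103144 angle below horiz 50.079799878150006
```

```bash
cat >> h.py <<'E'
XB=np.array([np.cos(np.radians(YA)),np.sin(np.radians(YA)),0]);YB=np.array([-XB[1],XB[0],0]);N=-.819*XB+np.array([0,0,.574])
def place(up,dn,dl,th): # nominal head on axis + dn along N + dl lateral
    T=tool(YA,th); return M+AX*(.013+up)+N*dn+YB*dl-T@OFF,T
E
python3 - <<'E'
from k import *
go(*place(.22,.0035,.0035,59))
p,c=fit();q=observe()["qpos"]
for up in(.22,.16,.11,.06,.03,.02):
    f=ik(*place(up,.0035,.0035,59),q,p);q=f[0];print(up,f[0],f[1])
E
```

```text
shift mm [-3.5  2.3 -6.6] turn [ 0.1 -3.4  0.1] rows 0.1875103192731017 0.47453998830088334 q [ 0.5   0.41 -0.82  1.65  0.49  0.76  1.22] F [-0.5  1.1 -2.5] t 7.2833
0.22 [ 0.572   0.3891 -0.8698  1.7119  0.4413  0.6567  1.2583] 7.399497605563591e-07
0.16 [ 0.6052  0.3598 -0.85    1.8862  0.464   0.5023  1.2283] 9.689719284302919e-07
0.11 [ 0.6037  0.3445 -0.8044  2.0193  0.5068  0.3723  1.1875] 8.981603273860774e-07
0.06 [ 0.5586  0.335  -0.709   2.1426  0.5764  0.2355  1.1258] 1.5343169496230275e-06
0.03 [ 0.5386  0.3425 -0.6588  2.2074  0.7146  0.16    1.0027] 4.924002167533031e-06
0.02 [ 0.5857  0.3641 -0.7056  2.2193  0.8934  0.16    0.8414] 5.964978914049128e-06
```

>>> {"fn": "send_rows", "kwargs": {"plan": "-0.0035 0.0023 -0.0066 0 -3.4 0 0.055; -0.0035 0.0023 -0.0066 0 -3.4 0 0.055; -0.0035 0.0023 -0.0066 0 -3.4 0 0.055"}}

```text
clock: 7.53
position: [0.718, 0.0225, 0.3388]
tool_rot: [-3.141, 0.542, -2.999]
force: [-0.5, 0.0, -2.4]
grip_width: 0.0627
finger_force: 56.7
```

>>> {"fn": "send_rows", "kwargs": {"plan": "0.018 0 0.008 0 0 0 0.055; 0.036 0 0.016 0 0 0 0.055; 0.037 0 0.016 0 0 0 0.055; 0.037 0 0.016 0 0 0 0.055"}}

```text
clock: 7.87
position: [0.6953, 0.0185, 0.3059]
tool_rot: [-3.141, 0.541, -3.0]
force: [0.1, 0.4, -1.4]
grip_width: 0.0624
finger_force: 56.6
```

```bash
python3 - <<'E'
from k import *
go(*place(.11,.0035,.0035,59))
o=observe();H=o["position"]+R.from_euler('xyz',o["tool_rot"]).as_matrix()@OFF-M
print("along",H@AX,"N",H@N,"lat",H@YB)
s=imaging.grab_frame("side");t=imaging.grab_frame("top")
print("mouth",proj(s,M),"low end",proj(s,M-.03*AX))
cv2.imwrite("pics/c7.png",np.hstack([crop(t,305,130,50,75,8),crop(s,285,125,50,75,8)]))
E
```

```text
shift mm [64.2  0.7 29.1] turn [0.  0.  0.1] rows 1.690492006150666 0.011605073443091396 q [ 0.52  0.37 -0.81  1.8   0.52  0.59  1.17] F [ 0.1  0.4 -1.4] t 7.8667
along 0.1935176651256712 N 0.004057166682534477 lat 0.0028291521612174367
mouth [320.4391 176.697 ] low end [325.3702 183.8887]
```

View pics/c7.png

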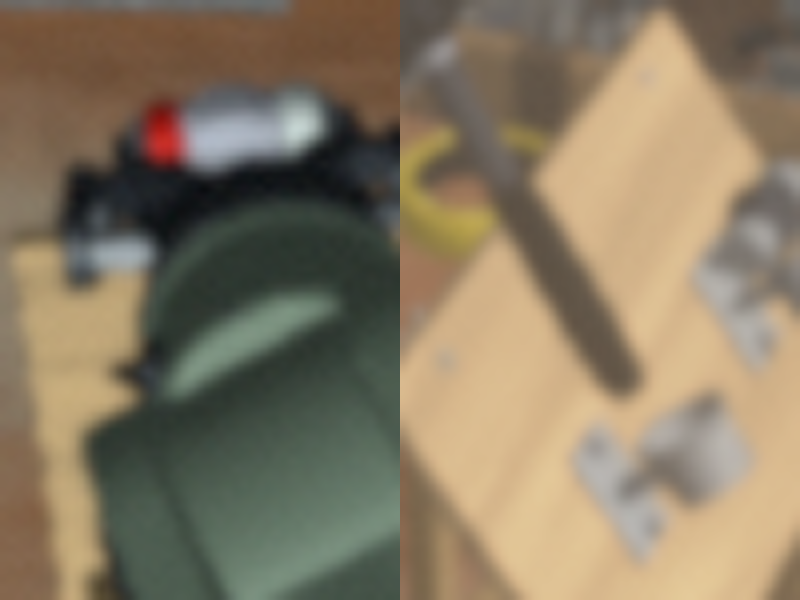

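In the side crop the handle tip is at (625,390) and the handle's axis passes about 5 px to the left of the collar mouth at (687,418). The top crop shows the head centre at (334,145). I'll compute the correction.

```bash
python3 - <<'E'
from k import *
s=imaging.grab_frame("side");t=imaging.grab_frame("top")
o=observe();H=o["position"]+R.from_euler('xyz',o["tool_rot"]).as_matrix()@OFF
Ht=onz(t,(334.1-.5,144.9-.5),H[2]);print("state head",H,"top",Ht,"top lat",(Ht-M)@YB,"x",(Ht-M)@XB,(H-M)@XB)
P=M+.03*AX;print("side px per 10mm: N",proj(s,P+.01*N)-proj(s,P),"lat",proj(s,P+.01*YB)-proj(s,P),"ax",proj(s,P+.01*AX)-proj(s,P))
print("mouth",proj(s,M),"top px mouth",proj(t,M))
for n,(x,y) in dict(tip=(622,385),neck=(515,190),top=(440,60)).items():
  px=np.array([285+(x-400)/8-.45,125+y/8-.45]); 
  for lat in(.0028,-.001):
    e,d=ray(s,px);C=M+YB*lat;Q=e+d*((C-e)@YB)/(d@YB)-M;print(n,lat,"along",Q@AX,"N",Q@N)
E
```

```text
state head [0.6753 0.0159 0.3432] top [0.6775 0.0149 0.3432] top lat 0.0014950623970011374 x 0.11073989226787456 0.10871506960214468
side px per 10mm: N [ 2.4104 -1.0168] lat [-1.0294  1.6359] ax [-1.681  -2.4516]
mouth [320.4391 176.697 ] top px mouth [337.5804 187.2649]
tip 0.0028 along 0.024876518930362995 N -0.015543088125305731
tip -0.001 along 0.023415783871667522 N -0.018226171391348658
neck 0.0028 along 0.11836413167774629 N -0.00453386854574669
neck -0.001 along 0.11720078029455504 N -0.007181931533842823
top 0.0028 along 0.17878582313436994 N 0.0010769423732898587
top -0.001 along 0.17781467287983618 N -0.0015532726505184712
```

```bash
python3 - <<'E'
from k import *
go(*place(.1805,.009,.001,55.6))
E
```

```text
shift mm [ 1.2 -1.8 -3.9] turn [ 0.  -3.2  0.1] rows 0.10648293142785224 0.4479259904182545 q [ 0.52  0.37 -0.81  1.8   0.52  0.59  1.17] F [-0.5  0.8 -2. ] t 8.0667
```

>>> {"fn": "send_rows", "kwargs": {"plan": "0.001 -0.002 -0.004 0 -3.2 0 0.055; 0.001 -0.002 -0.004 0 -3.2 0 0.055; 0.001 -0.002 -0.004 0 -3.2 0 0.055; 0.001 -0.002 -0.004 0 -3.2 0 0.055"}}

```text
clock: 8.4
position: [0.6934, 0.0158, 0.3099]
tool_rot: [-3.141, 0.599, -3.001]
force: [0.1, 0.3, -1.0]
grip_width: 0.0628
finger_force: 56.7
```

```bash
cat > tip.py <<'E'
from k import *
def tip(lat=0.001):
    s=imaging.grab_frame("side");c=s["color"].astype(int)
    m=(c.max(2)<125).astype(np.uint8); m[:, :290]=0; m[:,340:]=0; m[:135]=0; m[178:]=0
    n,l,st,ce=cv2.connectedComponentsWithStats(m); i=max(range(1,n),key=lambda j:st[j,4] if l[150:165,300:315][l[150:165,300:315]==j].size else 0)
    ys,xs=np.where(l==i); v=cv2.fitLine(np.c_[xs,ys].astype(np.float32),cv2.DIST_L2,0,.01,.01).ravel()
    d=v[:2]*np.sign(v[3-2]); k=((np.c_[xs,ys]-v[2:])@d); e=v[2:]+d*k.max(); b=v[2:]+d*k.min()
    print("area",st[i],"slope",d[1]/d[0],"tip",e,"top",b)
    for px in(e,(e+b)/2,b):
        E,D=ray(s,px);C=M+YB*lat;Q=E+D*((C-E)@YB)/(D@YB)-M;print("along",Q@AX,"N",Q@N)
    return s
E
python3 - <<'E'
from tip import *
s=tip(); o=observe();H=o["position"]+R.from_euler('xyz',o["tool_rot"]).as_matrix()@OFF-M
print("along",H@AX,"N",H@N,"lat",H@YB,o["qpos"],o["force"])
cv2.imwrite("pics/c8.png",crop(s,280,115,75,75,8))
E
```

```text
area [290 135  23  39 289] slope 2.363441 tip [310.754  173.1041] top [293.9284 133.3378]
along 0.024885968551553044 N -0.02284827112608318
along 0.09830197117048109 N -0.005683234002133703
along 0.16846752948898544 N 0.010721832609995164
along 0.19329898635499904 N 0.009066867809109553 lat 0.0005982356235097474 [ 0.5404  0.3365 -0.7996  1.8519  0.5423  0.4947  1.1468] [ 0.2098 -0.7385 -1.9625]
```

View pics/c8.png

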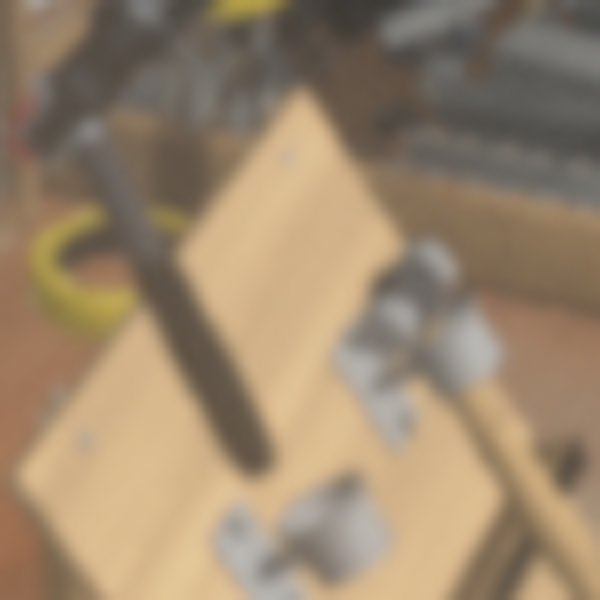

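The side crop shows the handle running from (85,130) to (258,465). It got steeper, so I turned the tool the wrong way. Parallel to the collar should be at a tool angle of about 65°.

```bash
python3 - <<'E'
from k import *
go(*place(.19,.001,.001,65))
E
```

```text
shift mm [-5.2  0.4  3.5] turn [0.  9.3 0.1] rows 0.1509269656623045 1.30256598233594 q [ 0.54  0.34 -0.8   1.85  0.54  0.49  1.15] F [ 0.2 -0.7 -2. ] t 8.45
```

>>> {"fn": "send_rows", "kwargs": {"plan": "-0.005 0 0.003 0 5 0 0.055; -0.005 0 0.003 0 9.3 0 0.055; -0.005 0 0.003 0 9.3 0 0.055; -0.005 0 0.003 0 9.3 0 0.055"}}

```text
clock: 8.78
position: [0.6996, 0.0173, 0.3097]
tool_rot: [3.141, 0.438, -3.001]
force: [-0.2, 0.3, -2.5]
grip_width: 0.0624
finger_force: 56.7
```

```bash
cat > tip.py <<'E'
from k import *
def tip(lat=0.001,show=True):
    s=imaging.grab_frame("side");c=s["color"].astype(int); P=[]
    # row scan over the panel: dark span edges, from predicted handle place
    o=observe();T=R.from_euler('xyz',o["tool_rot"]).as_matrix();H=o["position"]+T@OFF
    for k in np.arange(.07,.19,.005):
        u=proj(s,H-AX*k); x,y=int(round(u[0])),int(round(u[1]))
        row=c[y,x-12:x+13].max(1); dark=row<135
        xs=np.where(dark)[0]; print(round(k,3),y,"pred",u[0].round(1),"dark",(xs.min()+x-12,xs.max()+x-12,len(xs)) if len(xs) else None, (row.min()))
    H=H-M;print("along",H@AX,"N",H@N,"lat",H@YB,o["qpos"],o["force"])
E
python3 - <<'E'
from tip import *
tip()
E
```

```text
0.07 144 pred 298.1 dark (np.int64(289), np.int64(301), 13) 94
0.075 145 pred 299.0 dark (np.int64(288), np.int64(301), 14) 93
0.08 146 pred 299.9 dark (np.int64(288), np.int64(302), 15) 92
0.085 148 pred 300.7 dark (np.int64(289), np.int64(303), 9) 91
0.09 149 pred 301.6 dark (np.int64(297), np.int64(303), 7) 92
0.095 150 pred 302.5 dark (np.int64(297), np.int64(304), 8) 93
0.1 151 pred 303.3 dark (np.int64(298), np.int64(305), 8) 93
0.105 153 pred 304.2 dark (np.int64(301), np.int64(306), 6) 92
0.11 154 pred 305.1 dark (np.int64(301), np.int64(307), 7) 94
0.115 155 pred 305.9 dark (np.int64(302), np.int64(308), 7) 95
0.12 157 pred 306.8 dark (np.int64(303), np.int64(309), 7) 95
0.125 158 pred 307.7 dark (np.int64(304), np.int64(310), 7) 95
0.13 159 pred 308.5 dark (np.int64(305), np.int64(311), 7) 96
0.135 160 pred 309.4 dark (np.int64(306), np.int64(311), 6) 95
0.14 162 pred 310.2 dark (np.int64(307), np.int64(313), 7) 96
0.145 163 pred 311.1 dark (np.int64(308), np.int64(313), 6) 97
0.15 164 pred 311.9 dark (np.int64(308), np.int64(314), 7) 97
0.155 165 pred 312.8 dark (np.int64(309), np.int64(314), 6) 97
0.16 166 pred 313.6 dark (np.int64(310), np.int64(315), 6) 99
0.165 168 pred 314.5 dark (np.int64(312), np.int64(315), 4) 100
0.17 169 pred 315.3 dark (np.int64(313), np.int64(315), 3) 110
0.175 170 pred 316.1 dark None 142
0.18 171 pred 317.0 dark None 182
0.185 173 pred 317.8 dark None 190
along 0.20218705736533027 N 0.0012843984544601166 lat 0.0009197304759516968 [ 0.5046  0.4181 -0.8261  1.6786  0.4847  0.7713  1.2199] [ 0.0293  0.2546 -2.1884]
```

The handle is now parallel to the collar axis, with about 1 px of offset. I'm inserting it.

>>> {"fn": "send_rows", "kwargs": {"plan": "0.001 -0.001 -0.002 0 0 0 0.055; 0.014 -0.001 0.005 0 0 0 0.055; 0.027 -0.001 0.013 0 0 0 0.055; 0.04 -0.001 0.02 0 0 0 0.055; 0.053 -0.001 0.028 0 0 0 0.055; 0.053 -0.001 0.028 0 0 0 0.055"}}

```text
clock: 9.33
position: [0.6609, 0.0097, 0.26]
tool_rot: [-3.14, 0.435, -3.001]
force: [1.1, 0.7, -5.6]
grip_width: 0.0626
finger_force: 56.3
```

```bash
python3 - <<'E'
from tip import *
go(*place(.025,.002,0,65)); tip()
E
```

```text
shift mm [86.5  1.2 53.1] turn [-0.  -0.1  0.1] rows 2.4351618163931845 0.014976912968750679 q [ 0.52  0.4  -0.8   1.84  0.52  0.63  1.17] F [ 1.1  0.7 -5.6] t 9.3333
0.07 159 pred 309.6 dark (np.int64(307), np.int64(310), 4) 110
0.075 160 pred 310.5 dark (np.int64(307), np.int64(311), 5) 105
0.08 161 pred 311.3 dark (np.int64(308), np.int64(312), 5) 100
0.085 162 pred 312.2 dark (np.int64(308), np.int64(313), 6) 97
0.09 164 pred 313.0 dark (np.int64(309), np.int64(314), 6) 97
0.095 165 pred 313.9 dark (np.int64(310), np.int64(315), 6) 97
0.1 166 pred 314.7 dark (np.int64(311), np.int64(316), 6) 99
0.105 167 pred 315.5 dark (np.int64(311), np.int64(316), 6) 98
0.11 168 pred 316.4 dark (np.int64(312), np.int64(317), 6) 99
0.115 170 pred 317.2 dark (np.int64(313), np.int64(319), 7) 99
0.12 171 pred 318.1 dark (np.int64(314), np.int64(319), 6) 99
0.125 172 pred 318.9 dark (np.int64(314), np.int64(320), 7) 100
0.13 173 pred 319.7 dark (np.int64(315), np.int64(321), 7) 100
0.135 175 pred 320.6 dark (np.int64(317), np.int64(323), 7) 99
0.14 176 pred 321.4 dark (np.int64(317), np.int64(323), 7) 100
0.145 177 pred 322.2 dark (np.int64(318), np.int64(322), 5) 102
0.15 178 pred 323.0 dark (np.int64(318), np.int64(321), 4) 109
0.155 179 pred 323.9 dark (np.int64(319), np.int64(320), 2) 123
0.16 181 pred 324.7 dark None 139
0.165 182 pred 325.5 dark (np.int64(317), np.int64(319), 3) 131
0.17 183 pred 326.3 dark (np.int64(316), np.int64(319), 4) 124
0.175 184 pred 327.1 dark (np.int64(316), np.int64(320), 5) 125
0.18 185 pred 327.9 dark (np.int64(319), np.int64(340), 3) 126
0.185 187 pred 328.8 dark (np.int64(339), np.int64(341), 3) 128
along 0.1413458530256401 N 0.004448701696264083 lat -0.0009152723406723781 [ 0.5229  0.3978 -0.8051  1.8319  0.5191  0.637   1.172 ] [ 1.6981  0.2367 -4.1385]
```

>>> {"fn": "send_rows", "kwargs": {"plan": "0.014 0 0.008 0 0 0 0.055; 0.027 0.001 0.016 0 0 0 0.055; 0.04 0.001 0.024 0 0 0 0.055; 0.053 0.001 0.032 0 0 0 0.055; 0.053 0.001 0.032 0 0 0 0.055"}}

```text
clock: 9.8
position: [0.6274, 0.0062, 0.2093]
tool_rot: [-3.141, 0.435, -3.001]
force: [0.7, 0.2, -3.5]
grip_width: 0.0624
finger_force: 56.5
```

```bash
python3 - <<'E'
from tip import *
go(*place(.022,.002,0,65)); tip()
E
```

```text
shift mm [37.3 -0.1 22.8] turn [-0.  -0.1  0.1] rows 1.0474002895018215 0.013856704066386831 q [ 0.5   0.4  -0.75  1.98  0.6   0.49  1.08] F [ 0.7  0.2 -3.5] t 9.8
0.07 174 pred 319.3 dark (np.int64(317), np.int64(320), 4) 113
0.075 175 pred 320.2 dark (np.int64(317), np.int64(323), 7) 109
0.08 176 pred 321.0 dark (np.int64(318), np.int64(323), 6) 102
0.085 178 pred 321.8 dark (np.int64(318), np.int64(321), 4) 107
0.09 179 pred 322.7 dark (np.int64(319), np.int64(320), 2) 122
0.095 180 pred 323.5 dark None 136
0.1 181 pred 324.3 dark None 138
0.105 182 pred 325.1 dark (np.int64(317), np.int64(319), 3) 130
0.11 184 pred 325.9 dark (np.int64(315), np.int64(320), 6) 124
0.115 185 pred 326.7 dark (np.int64(319), np.int64(328), 3) 127
0.12 186 pred 327.6 dark (np.int64(320), np.int64(340), 8) 108
0.125 187 pred 328.4 dark (np.int64(325), np.int64(340), 8) 101
0.13 188 pred 329.2 dark (np.int64(325), np.int64(341), 11) 99
0.135 189 pred 330.0 dark (np.int64(326), np.int64(342), 11) 99
0.14 191 pred 330.8 dark (np.int64(328), np.int64(342), 12) 100
0.145 192 pred 331.6 dark (np.int64(328), np.int64(342), 14) 99
0.15 193 pred 332.4 dark (np.int64(329), np.int64(341), 13) 99
0.155 194 pred 333.2 dark (np.int64(330), np.int64(341), 12) 100
0.16 195 pred 334.0 dark (np.int64(330), np.int64(340), 11) 99
0.165 197 pred 334.8 dark (np.int64(332), np.int64(339), 8) 98
0.17 198 pred 335.6 dark (np.int64(332), np.int64(338), 7) 97
0.175 199 pred 336.4 dark (np.int64(332), np.int64(338), 7) 98
0.18 200 pred 337.2 dark (np.int64(331), np.int64(337), 7) 99
0.185 201 pred 338.0 dark (np.int64(331), np.int64(337), 7) 99
along 0.08053790508919932 N 0.0028157727018173592 lat 0.0003228305123058108 [ 0.4959  0.3956 -0.7474  1.9722  0.5979  0.4945  1.0817] [ 1.0196 -0.5953 -2.5897]
```

The handle has come through the collar. I'm lowering it to about 15 mm above the mouth.

>>> {"fn": "send_rows", "kwargs": {"plan": "0.013 0 0.008 0 0 0 0.055; 0.026 0 0.016 0 0 0 0.055; 0.036 0 0.022 0 0 0 0.055; 0.041 0 0.025 0 0 0 0.055; 0.044 0 0.026 0 0 0 0.055; 0.044 0 0.026 0 0 0 0.055"}}

```text
clock: 10.35
position: [0.6008, 0.0027, 0.169]
tool_rot: [-3.141, 0.438, -3.001]
force: [0.5, -0.4, -2.0]
grip_width: 0.0624
finger_force: 56.6
```

```bash
python3 - <<'E'
from tip import *
go(*place(.0,.002,0,65));o=observe();H=o["position"]+R.from_euler('xyz',o["tool_rot"]).as_matrix()@OFF-M
print("along",H@AX,"N",H@N,"lat",H@YB)
E
```

```text
shift mm [15.1 -0.4  8.5] turn [-0.   0.1  0.1] rows 0.41538108966815496 0.016150195333851085 q [ 0.43  0.4  -0.65  2.08  0.7   0.37  0.97] F [ 0.5 -0.4 -2. ] t 10.35
along 0.030264233552563427 N 0.0019301090711986008 lat 0.0004366077864218742
```

>>> {"fn": "send_rows", "kwargs": {"plan": "0.005 0 0.003 0 0 0 0.055; 0.009 0 0.005 0 0 0 0.055; 0.009 0 0.005 0 0 0 0.055; 0.009 0 0.005 0 0 0 0.0854; 0.009 0 0.005 0 0 0 0.0854; 0.009 0 0.005 0 0 0 0.0854; 0.009 0 0.005 0 0 0 0.0854; 0.009 0 0.005 0 0 0 0.0854; 0.009 0 0.005 0 0 0 0.0854"}}

```text
clock: 11.1
position: [0.5944, 0.0018, 0.1601]
tool_rot: [-3.141, 0.437, -3.001]
force: [-0.3, -0.5, 0.3]
grip_width: 0.0852
finger_force: 0.0
```

>>> {"fn": "send_rows", "kwargs": {"plan": "0 0 -0.01 0 0 0 0.0854; 0 0 -0.03 0 0 0 0.0854; 0 0 -0.06 0 0 0 0.0854; 0 0 -0.1 0 0 0 0.0854; 0 0 -0.14 0 0 0 0.0854; 0 0 -0.14 0 0 0 0.0854; 0 0 -0.14 0 0 0 0.0854"}}

```text
clock: 11.68
position: [0.5359, -0.007, 0.2896]
tool_rot: [-3.138, 0.44, -3.001]
force: [1.6, -0.3, 0.2]
grip_width: 0.0854
finger_force: 0.0
```

```bash
python3 - <<'E'
from h import *
s=imaging.grab_frame("side");t=imaging.grab_frame("top")
c=s["color"].astype(int);r=(c[:,:,0]>130)&(c[:,:,1]<80)&(c[:,:,2]<85)
k,l,st,ce=cv2.connectedComponentsWithStats(r.astype(np.uint8)); print([(st[i,4],ce[i].round(1)) for i in range(1,k) if st[i,4]>5])
for u in(.013,.02,.03):print(u,"expected red face px",proj(s,M+AX*u+YB*.028))
print(proj(s,M-.16*AX),observe()["force"])
cv2.imwrite("pics/c9.png",crop(s,285,130,75,75,8))
E
```

```text
[(np.int32(63), array([489.5, 138.3])), (np.int32(322), array([150. , 159.6])), (np.int32(434), array([161.3, 182.4]))]
0.013 expected red face px [315.4244 178.2127]
0.02 expected red face px [314.2365 176.4944]
0.03 expected red face px [312.5329 174.03  ]
[345.9989 213.9738] [0.6494 0.1336 0.5669]
```

```bash
python3 - <<'E'
from h import *
for n in("side","top"):
    f=imaging.grab_frame(n);c=f["color"].astype(int)
    r=(c[:,:,0]-np.maximum(c[:,:,1],c[:,:,2])>60)
    k,l,st,ce=cv2.connectedComponentsWithStats(r.astype(np.uint8)); print(n,[(int(st[i,4]),ce[i].round(1)) for i in range(1,k) if st[i,4]>3])
    print("expected red",[proj(f,M+AX*u+YB*.027) for u in(.013,.03)],"tip",proj(f,M-.16*AX))
    if n=="side":
        print(c[170:186:2,306:330:2].tolist())
        d=(c.max(2)<125).astype(np.uint8)
        print("\n".join("".join("#" if v else "." for v in row) for row in d[160:222,300:360]))
E
```

```text
side [(7, array([281.3,  17.7])), (7, array([284.3,  27.6])), (12, array([328.4,  36.6])), (130, array([489.3, 140.2])), (365, array([149.6, 159.2])), (453, array([161.2, 182.4])), (41, array([314.9, 178.3]))]
expected red [array([315.5279, 178.044 ]), array([312.6382, 173.8627])] tip [345.9989 213.9738]
[[[208, 177, 136], [211, 180, 138], [218, 187, 143], [212, 181, 141], [174, 156, 134], [173, 166, 161], [191, 186, 181], [206, 198, 183], [217, 190, 153], [215, 183, 141], [209, 178, 139], [187, 167, 145]], [[209, 177, 135], [216, 185, 141], [218, 188, 145], [174, 152, 128], [153, 143, 137], [186, 179, 178], [189, 183, 181], [194, 184, 174], [210, 183, 149], [208, 177, 137], [212, 180, 138], [204, 173, 136]], [[214, 181, 139], [220, 191, 146], [214, 182, 141], [158, 133, 116], [164, 125, 118], [188, 159, 156], [188, 176, 174], [185, 172, 162], [171, 151, 127], [165, 145, 121], [202, 172, 135], [208, 176, 136]], [[219, 189, 144], [222, 193, 149], [206, 172, 137], [169, 111, 91], [186, 94, 79], [202, 108, 99], [192, 149, 144], [171, 161, 157], [140, 131, 121], [153, 144, 133], [193, 17
[... 4105 characters left out ...]
.######...............
........................##.####.........#####...............
.......................#######..........#####...............
.......................#######...........###................
......................#######...............................
......................##.####...............................
.....................##..###................................
.....................##...##................................
......................#.....................................
top [(1576, array([144.8, 102.2])), (40, array([176.4, 100.4])), (30, array([330.1, 186.1]))]
expected red [array([329.0446, 185.7661]), array([328.6888, 182.2926])] tip [340.0303 217.0508]
```

```bash
python3 -c "
from workcell import bot
print(bot.job_done())"
```

```text
the job is handed in; nothing more can be done
None
```

The soft-face hammer hangs in the empty collar with its head on the mouth, by my last camera check, and the job is handed in; the hand-in gave no pass/fail result, and I did not re-measure the steel hammer or the loose things at the end.

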